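# Feed a stone blank under the wheel guard with a push stick

## Robot

A 6-joint arm with a two-finger parallel gripper is mounted at the origin on the work surface. World frame = base frame: x ahead of the robot, y to its left, z up, the work surface at z = 0. Lengths are in m, angles in rad, forces in N, time in s.
With the tool pointing down it reaches from about 0.275 to 0.75 m from the base axis. Payload 10.2 kg.
Tool frame: the origin (TCP) lies on the mounting face of the last link; the fingertips stand 173 mm ahead of it and the grasp point (between the pads) lies 155 mm ahead of it; z points along the fingers, y is the line along which they close (so a half turn about z gives the same grasp; the last joint's range is limited). The gripper opens to 85 mm and grips with 20 to 120 N. Pads are 22 mm wide; open, the fingers measure 114 mm over their backs; the gripper's body (76 mm by 85 mm) begins 54 mm behind the grasp point. The pads swing forward as they close: fully open they stand 13 mm farther back than shut.
Start: joints at [0.9, 0.313, 1.498, -0, 1.331, -0.223], TCP at [0.227, 0.473, 0.405] pointing down, gripper open.
Joint ranges: [-2.94, 2.94], [-0.97, 2.17], [0.19, 2.56], [-1.23, 4.37], [0.02, 3.11], [-2.88, 2.88]. Speed limits (rad/s): [2.39, 2.39, 3.01, 3.14, 3.14, 3.14].

## Interface

Orientations are given as a unit quaternion [x, y, z, w].
In Python, from workcell import arm, vision, job gives the robot as it stands.
- The arm moves only by the shell command python3 -m pendant 'ROWS'. ROWS is JSON, a list of rows, each an object of numbers: "fingers": the finger opening in m, from 0 to 0.0854; "dx", "dy", "dz": the shift along the world's x, y, z in m; "roll": the turn about the world's z in rad. In form: [{"fingers": .., "dx": .., "dy": .., "dz": .., "roll": ..}, ...]. A call has 1 to 5 rows; each row is the pose to reach, as a shift and turn from the pose commanded when the call began; what a row does not reach only later rows make up. A row lasts 1/10 s, in which the tool goes at most 50 mm and 8.59 degrees, less where a joint would pass 70% of its speed; a pose out of reach is approached as far as the arm can. A call with a gripper value outside its range is refused whole. The fingers move at their own pace and stop on an object; the grip force is fixed at half the most. Time passes only in rows, so rows that repeat a pose let the fingers close. It gives the time, the measured TCP pose, the force, the opening and the grip force at its end, in the units of the state.
- arm.state(): the state, without advancing time (a new reading comes with each control period).
- vision.read_camera(name): name is "side" or "top" or "wrist"; returns a dict with "image" (400x640x3 uint8, red, green, blue), "z_map" (400x640 float32, m along the optical axis (not along the pixel's ray), 0 where there is no reading), "fx", "fy", "cx", "cy" (pixels), "k1" (the pictures are not rectified: a ray, as slopes to the right and down, at radius r is drawn at 1 + k1 r^2 times it, then the intrinsics apply), "eye" and "orientation" of the camera in the world; the wrist camera has in their place "hand_eye" (4x4, takes a point from camera to tool coordinates, whose origin is the TCP and whose axes are the flange's). Camera axes: x right, y down, z forward; pixel columns grow to the right and rows downward; lengths in m; the calibration is good to about 2 mm. A picture is of the moment at which its call begins: read the wrist's pose just before it.
- job.finish_job(): hands the job in; it is judged then, once.
The state is a dict: "clock": time; "joint_positions": joint angles; "joint_velocities": joint speeds; "effort": joint torques, N m; "eef_pos": TCP position; "eef_rot": TCP orientation; "ft_force": force on the tool from outside, world axes, zero at the start; "wrist_torque": the same for the moment, N m; "width": opening from 0.0 (shut) to 1.0 (fully open); "finger_force": force on a finger pad.
Only numpy, scipy, OpenCV 4.12 (cv2) and the standard library are available. Lean on these libraries where they do the work, as an engineer would, in place of code of your own. Each camera call takes 0.05 s, during which the arm holds its last target. There are 200 camera calls.

## Task

Set the stone blank flat on the edging station's bed, long side along the feed, just outside the mouth of the guard, and let go of it. Then, with the push stick behind it and never with the hand, feed it in under the guard until it presses in the sprung stop hidden inside by about 4 mm, gently: over 8 mm spoils the setting. Leave it in there against the stop, draw the stick out, and lay it down on the bench clear of the station, leaving the other things alone.

Things in the scene. Friction and masses are not known exactly. Their poses are not given: they have to be found in the camera images.
- mouth (a point): Middle of the mouth of the edging station's grey hood (wheel guard and motor on top), on the bed's top face, 30 mm above the bench. +y is the feed direction, into the hood; z up. Opening 51 mm wide, 32 mm high. Hood from y = 0 to 0.190, its roof 68 mm above the bench; the round wheel guard (from y = 0.050 on) rises to 173 mm above the bench
- bed_end (a point): Middle of the infeed end of the fixed dark steel bed (120 mm wide), on its top face, 130 mm before the mouth; same axes as point mouth. Along the open bed run two fences only 5 mm high and 8 mm wide, flaring from 51 mm apart at the mouth to 72 mm apart 125 mm before it
- shoe_mid (a point): Middle of the sprung rubber hold-down shoe in the hood, 75 mm past the mouth (26 mm above the bed when free). The blank's front meets it some 9 mm earlier and lifts it 2 mm; it bears down with about 5 N. The push needed jumps there, then stays as a steady drag of roughly 5 to 10 N, by friction; the shoe also keeps the blank where it is left
- stop (a joint): How far the sprung stop in the hood is pressed in along the feed (m): 0 free, 0.014 fully in; 1500 N/m (4 mm takes 6 N on top of the drag), springs back. Its free face is 95 to 125 mm past the mouth, reset each time and not measured: find it by feel. Its 10 mm steel rod shows at the hood's rear and moves with it
- blank_centre (a point): Stone blank, a loose marble slab 44 mm (its x) by 70 mm (its y) by 28 mm high (z), about 0.2 kg; this point is its centre, 14 mm above its underside. It starts flat on the bench. It is fed with its 70 mm side along the feed, either end first
- blank: The same stone blank; origin at the centre of its underside, same axes
- stick_handle (a point): Loose wooden push stick, 0.14 kg, standing on its sole bar (230 long, 30 wide, 18 mm high). On its rear part an upright handle 80 mm long, 20 mm thick, up to 56 mm above the underside; this point is mid-handle, 38 mm above the underside. +x points to the nose, 170 mm ahead; the bar ends 60 mm behind; y across the thickness. Grip it here from above
- stick_nose (a point): Middle of the push stick's flat nose (30 mm wide, 18 mm high), 9 mm above its underside; same axes as the handle point. It is to push on the blank's rear face with the sole on or just over the bed
- stick: The same push stick; origin on its underside below the middle of the handle, same axes
- machine: The edging station's bed and hood; origin on the bench, 30 mm below point mouth, same axes
- tumbler: bystander: glass tumbler, 68 mm across, 95 mm tall; origin under its centre
- spray: bystander: white spray can, 60 mm across, 170 mm tall; origin under its centre
- disc: bystander: flat reddish abrasive disc, 110 mm across, 14 mm thick; origin under its centre
- block: bystander: cork block 40 x 60 x 45 mm high; origin under its centre
- brush: bystander: hand brush lying down
- wrench: bystander: wrench lying down
- offcut: bystander: narrow marble offcut 30 x 95 x 16 mm high, not the blank; origin under its centre
Things that resemble listed ones, but are neither listed nor needed, are in the scene too. What is shaped like the stick but blue or purple is not meant.

How it is judged:
On the way, in this order (a step that is already met when the one before it is completed fails the run):
1. the blank lies flat on the open bed in front of the mouth, let go (y of blank_centre in the frame of mouth between -0.12 and -0.035 m and x of blank_centre in the frame of mouth between -0.015 and 0.015 m and z of blank_centre in the frame of mouth between 0.01 and 0.018 m and contact force between the fingers and blank below 0.1 N), for 0.2 s.
2. the stick pushes the blank in through the mouth (its centre is past it) (y of blank_centre in the frame of mouth above 0 m and contact force between stick and blank above 0.5 N), for 0.1 s.
3. the blank, pushed by the stick, presses the stop in by more than 2 mm (value of joint stop above 0.002 m and contact force between stick and blank above 0.5 N), for 0.2 s.
At the end, for the whole second after the job is handed in: The blank lies on the bed under the hood and still presses the stop in by more than 1 mm; the push stick lies at rest on the bench (its handle point under 48 mm high), touching neither the station nor the blank (value of joint stop above 0.001 m and y of blank_centre in the frame of mouth above 0.05 m and z of blank_centre in the frame of mouth below 0.018 m and contact force between stick and machine below 0.05 N and contact force between stick and blank below 0.05 N and height (world z) of stick_handle below 0.048 m and linear speed of each of stick, blank below 0.02 m/s).
It fails at once if the stop is pressed in by more than 8 mm (value of joint stop above 0.008 m).
It fails at once if the hand pushes the blank into the mouth (fingers on it with its front at or beyond the mouth) (y of blank_centre in the frame of mouth above -0.034 m and z of blank_centre in the frame of mouth below 0.03 m and horizontal distance between blank_centre and mouth below 0.15 m and x of blank_centre in the frame of mouth between -0.04 and 0.04 m and contact force between the fingers and blank above 0.5 N).
It fails at once if a bystander is moved by more than 30 mm (distance of any of tumbler, spray, disc, block, brush, wrench, offcut from where it was at the start of the episode above 0.03 m).
It also fails if it takes over 72 s, if anything falls off the work surface, if the arm or the gripper's body presses on something with over 40 N, if the wrist force passes 120 N, or if a joint passes its speed limit or range.

## Working session

There is one attempt and no reset: what is moved stays moved. The work goes in short steps, Python scripts to look and compute and a shell command to move; the robot and the scene stay as the last step left them, time stands still between calls to the robot, and variables do not carry over. Pictures are saved under pics/ and viewed, at most 10 in all, crops included, and the job is handed in when it is done.

```bash
mkdir -p pics
cat > h.py <<'E'
import numpy as np, cv2
from scipy.spatial.transform import Rotation as R
from workcell import arm, vision, job
def cam(n):
    s=arm.state(); c=vision.read_camera(n)
    if n=='wrist':
        T=np.eye(4);T[:3,:3]=R.from_quat(s['eef_rot']).as_matrix();T[:3,3]=s['eef_pos'];T=T@np.array(c['hand_eye'])
    else:
        T=np.eye(4);T[:3,:3]=R.from_quat(c['orientation']).as_matrix();T[:3,3]=c['eye']
    c['T']=T
    return c
def world(c):
    "HxWx3 world points"
    K=np.array([[c['fx'],0,c['cx']],[0,c['fy'],c['cy']],[0,0,1.]])
    v,u=np.mgrid[0:400,0:640].astype(float)
    p=cv2.undistortPoints(np.stack([u,v],-1).reshape(-1,1,2),K,np.array([c['k1'],0,0,0.])).reshape(400,640,2)
    z=c['z_map'][...,None]
    P=np.concatenate([p*z,z],-1)@c['T'][:3,:3].T+c['T'][:3,3]
    P[c['z_map']==0]=np.nan
    return P
def save(c,n): cv2.imwrite('pics/'+n+'.png',c['image'][...,::-1])
E
python3 - <<'E'
from h import *
for n in('top','side'):
    c=cam(n);save(c,n+'0');P=world(c);np.save(n+'0.npy',P);np.save(n+'0i.npy',c['image'])
    print(n,c['T'].round(3).tolist(),c['fx'],c['k1'])
print(arm.state())
E
```

```text
top [[0.007, -0.985, 0.173, 0.311], [-1.0, -0.008, -0.002, 0.042], [0.003, -0.173, -0.985, 1.169], [0.0, 0.0, 0.0, 1.0]] 433.7125269791442 0.006242168318697279
side [[0.897, -0.316, 0.308, 0.204], [-0.442, -0.655, 0.613, -0.56], [0.008, -0.686, -0.728, 0.8], [0.0, 0.0, 0.0, 1.0]] 383.2985190715967 -0.08792340831509403
{'clock': 0.1, 'joint_positions': array([ 8.99608111e-01,  3.13383827e-01,  1.49833024e+00,  6.41163327e-06,
        1.33100724e+00, -2.23424779e-01]), 'joint_velocities': array([-0.00141748, -0.00167366, -0.00125819, -0.00021295,  0.00064874,
       -0.00064365]), 'effort': array([ 1.66383845e-03, -4.12906158e+01, -2.60142410e+01, -2.46992749e-04,
        3.07306240e-03, -6.44031942e-06]), 'eef_pos': array([0.22730258, 0.47321009, 0.40420905]), 'eef_rot': array([ 2.22016837e-01,  9.75042669e-01, -5.07457344e-04, -2.46899674e-04]), 'ft_force': array([ 0.46810393,  0.63965856, -0.18691642]), 'wrist_torque': array([-0.03067441,  0.00905945,  0.00859023]), 'finger_force': 0.0, 'width': 0.995730979098691}
```

View pics/top0.png

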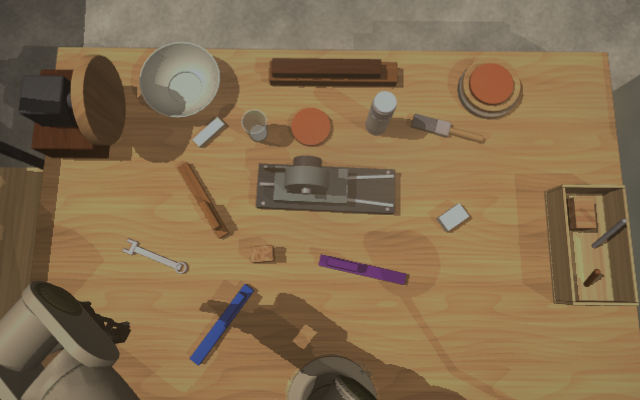

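View pics/side0.png

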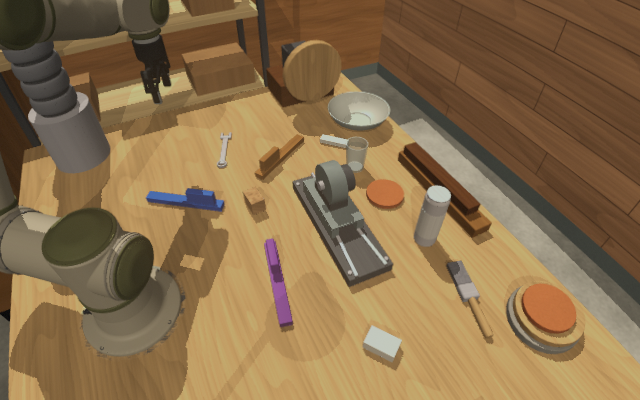

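The top view shows these candidates:
- **Blank:** white slabs at (455,217), wide, and (210,132), narrow, which is the offcut.
- **Stick:** wooden at (203,200), blue at (222,324), purple at (363,270), and a dark beam at (333,72).

By the description I choose (455,217) and (203,200). The mouth of the station faces right in the image, so the feed is about world +y. Next I measure and check close crops.

Run:
```python
from h import *
P=np.load('top0.npy');I=np.load('top0i.npy')
def rect(name,u0,u1,v0,v1,z0,z1):
    Q=P[v0:v1,u0:u1].reshape(-1,3);m=(Q[:,2]>z0)&(Q[:,2]<z1);q=Q[m]
    (c,s,a)=cv2.minAreaRect(q[:,:2].astype(np.float32))
    print(name,len(q),'c',np.round(c,4),'s',np.round(s,4),'a',round(a,2),'z',np.round(np.percentile(q[:,2],[5,50,95]),4),'mean',q.mean(0).round(4))
rect('blank',430,480,195,240,.02,.04)
rect('offcut',185,232,110,155,.01,.03)
rect('stickbar',170,235,155,245,.012,.025)
rect('stickhandle',170,235,155,245,.045,.07)
rect('stickall',170,235,155,245,.012,.07)
rect('bedall',250,405,150,220,.022,.2)
rect('roof',250,405,150,220,.06,.075)
rect('top',250,405,150,220,.075,.2)
rect('bedface',340,405,160,220,.024,.033)
rect('fences',340,400,160,220,.0335,.04)
rect('block',240,285,235,270,.03,.06)
a=cv2.resize(I[150:250,165:265],(400,400),interpolation=cv2.INTER_CUBIC)
b=cv2.resize(I[140:240,390:490],(400,400),interpolation=cv2.INTER_CUBIC)
cv2.imwrite('pics/crop1.png',np.hstack([a,b])[...,::-1])
```

```text
blank 447 c [ 0.4718 -0.3233] s [0.0439 0.0719] a 34.59 z [0.0248 0.0289 0.0327] mean [ 0.4716 -0.3224  0.0289]
offcut 400 c [0.7315 0.3696] s [0.1049 0.0945] a 45.88 z [0.0124 0.0167 0.0229] mean [0.7088 0.3468 0.0169]
stickbar 661 c [0.5154 0.3502] s [0.2293 0.0304] a 32.22 z [0.0141 0.0185 0.0223] mean [0.5323 0.3589 0.0185]
stickhandle 249 c [0.4688 0.3206] s [0.0794 0.0201] a 31.88 z [0.051  0.0558 0.0593] mean [0.4685 0.32   0.0556]
stickall 951 c [0.5154 0.3502] s [0.2293 0.0304] a 32.22 z [0.0148 0.02   0.0577] mean [0.5126 0.3465 0.0289]
bedall 6323 c [0.547  0.0158] s [0.3706 0.1214] a 87.8 z [0.0279 0.0363 0.1693] mean [0.5406 0.017  0.0672]
roof 1394 c [0.5489 0.0669] s [0.2124 0.0921] a 87.85 z [0.0649 0.0688 0.0722] mean [0.5375 0.0449 0.0687]
top 1479 c [0.5581 0.0878] s [0.1545 0.0881] a 88.6 z [0.0915 0.1538 0.1734] mean [0.5517 0.0676 0.148 ]
bedface 1579 c [ 0.5429 -0.0945] s [0.15   0.1209] a 87.92 z [0.0271 0.0304 0.0327] mean [ 0.5407 -0.1028  0.0302]
fences 456 c [ 0.5416 -0.095 ] s [0.1459 0.1195] a 87.98 z [0.0336 0.0351 0.0387] mean [ 0.5416 -0.1034  0.0355]
block 390 c [0.3698 0.1833] s [0.04   0.0631] a 5.59 z [0.0415 0.0455 0.0488] mean [0.3699 0.1823 0.0452]
```

View pics/crop1.png

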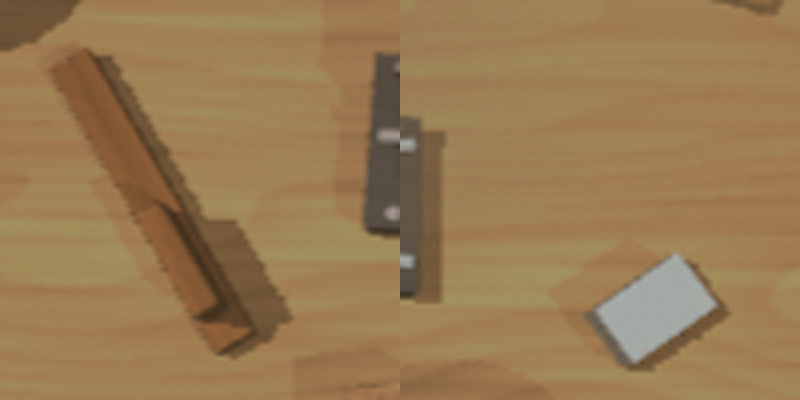

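The left crop shows the plain wooden stick, with its handle at the lower end and its nose up-left. The right crop shows the 44x70 white slab. Both choices hold. Moving over the blank.

```bash
python3 -m pendant '[{"dx":0.08,"dy":-0.235,"roll":-0.5},{"dx":0.08,"dy":-0.235,"roll":-0.5},{"dx":0.08,"dy":-0.235,"roll":-0.5},{"dx":0.08,"dy":-0.235,"roll":-0.5},{"dx":0.08,"dy":-0.235,"roll":-0.5}]' >/dev/null
python3 -m pendant '[{"dx":0.08,"dy":-0.235},{"dx":0.08,"dy":-0.235},{"dx":0.08,"dy":-0.235},{"dx":0.08,"dy":-0.235},{"dx":0.08,"dy":-0.235}]'
python3 -m pendant '[{"dx":0.07,"dy":-0.235},{"dx":0.07,"dy":-0.235},{"dx":0.07,"dy":-0.235},{"dx":0.07,"dy":-0.235},{"dx":0.07,"dy":-0.235}]'
```

```text
invalid input at $[0]: expected keys fingers, dx, dy, dz, roll
invalid input at $[0]: expected keys fingers, dx, dy, dz, roll
invalid input at $[0]: expected keys fingers, dx, dy, dz, roll
```

```bash
python3 -m pendant '[{"fingers":0.085,"dx":0.08,"dy":-0.235,"dz":0,"roll":-0.52},{"fingers":0.085,"dx":0.08,"dy":-0.235,"dz":0,"roll":-0.52},{"fingers":0.085,"dx":0.08,"dy":-0.235,"dz":0,"roll":-0.52},{"fingers":0.085,"dx":0.08,"dy":-0.235,"dz":0,"roll":-0.52},{"fingers":0.085,"dx":0.08,"dy":-0.235,"dz":0,"roll":-0.52}]' >/dev/null
python3 -m pendant '[{"fingers":0.085,"dx":0.08,"dy":-0.235,"dz":0,"roll":0},{"fingers":0.085,"dx":0.08,"dy":-0.235,"dz":0,"roll":0},{"fingers":0.085,"dx":0.08,"dy":-0.235,"dz":0,"roll":0},{"fingers":0.085,"dx":0.08,"dy":-0.235,"dz":0,"roll":0},{"fingers":0.085,"dx":0.08,"dy":-0.235,"dz":0,"roll":0}]'
python3 -m pendant '[{"fingers":0.085,"dx":0.07,"dy":-0.235,"dz":0,"roll":0},{"fingers":0.085,"dx":0.07,"dy":-0.235,"dz":0,"roll":0},{"fingers":0.085,"dx":0.07,"dy":-0.235,"dz":0,"roll":0},{"fingers":0.085,"dx":0.07,"dy":-0.235,"dz":0,"roll":0},{"fingers":0.085,"dx":0.07,"dy":-0.235,"dz":0,"roll":0}]'
```

```text
clock: 1.1
eef_pos: [0.3874, 0.0011, 0.4047]
eef_rot: [0.465, 0.885, 0.0, 0.0]
ft_force: [0.4, 1.3, -0.4]
width: 0.996
finger_force: 0.0
clock: 1.6
eef_pos: [0.4575, -0.2342, 0.4043]
eef_rot: [0.466, 0.885, 0.0, -0.0]
ft_force: [0.0, -0.7, 1.1]
width: 0.995
finger_force: 0.0
```

```bash
python3 -m pendant '[{"fingers":0.085,"dx":0.014,"dy":-0.089,"dz":-0.05,"roll":0},{"fingers":0.085,"dx":0.014,"dy":-0.089,"dz":-0.05,"roll":0},{"fingers":0.085,"dx":0.014,"dy":-0.089,"dz":-0.05,"roll":0},{"fingers":0.085,"dx":0.014,"dy":-0.089,"dz":-0.05,"roll":0}]'
cat >> h.py <<'E'
def rect(P,lo,hi,name=''):
    q=P.reshape(-1,3);q=q[np.all((q>lo)&(q<hi),1)]
    c,s,a=cv2.minAreaRect(q[:,:2].astype(np.float32))
    print(name,len(q),'c',np.round(c,4),'s',np.round(s,4),'a',round(a,2),'z',np.round(np.percentile(q[:,2],[5,50,95]),4))
E
python3 - <<'E'
from h import *
c=cam('wrist');P=world(c)
rect(P,[.40,-.40,.02],[.55,-.25,.04],'blank')
save(c,'w1')
E
```

```text
clock: 2.0
eef_pos: [0.4712, -0.3214, 0.3535]
eef_rot: [0.466, 0.885, 0.0, -0.001]
ft_force: [-1.0, -0.0, -0.3]
width: 0.997
finger_force: 0.0
blank 4123 c [ 0.4724 -0.3222] s [0.044  0.0702] a 34.48 z [0.0281 0.0295 0.0306]
```

```bash
python3 -m pendant '[{"fingers":0.085,"dx":0.001,"dy":0.001,"dz":-0.045,"roll":0},{"fingers":0.085,"dx":0.001,"dy":0.001,"dz":-0.09,"roll":0},{"fingers":0.085,"dx":0.001,"dy":0.001,"dz":-0.135,"roll":0},{"fingers":0.085,"dx":0.001,"dy":0.001,"dz":-0.165,"roll":0},{"fingers":0.085,"dx":0.001,"dy":0.001,"dz":-0.178,"roll":0}]'
python3 -m pendant '[{"fingers":0.03,"dx":0,"dy":0,"dz":0,"roll":0},{"fingers":0.03,"dx":0,"dy":0,"dz":0,"roll":0},{"fingers":0.03,"dx":0,"dy":0,"dz":0,"roll":0},{"fingers":0.03,"dx":0,"dy":0,"dz":0,"roll":0},{"fingers":0.03,"dx":0,"dy":0,"dz":0,"roll":0}]'
python3 -m pendant '[{"fingers":0.03,"dx":0,"dy":0,"dz":0,"roll":0},{"fingers":0.03,"dx":0,"dy":0,"dz":0,"roll":0},{"fingers":0.03,"dx":0,"dy":0,"dz":0.03,"roll":0},{"fingers":0.03,"dx":0,"dy":0,"dz":0.06,"roll":0},{"fingers":0.03,"dx":0,"dy":0,"dz":0.1,"roll":0}]'
```

```text
clock: 2.55
eef_pos: [0.4723, -0.3183, 0.1753]
eef_rot: [0.465, 0.886, 0.0, -0.001]
ft_force: [0.1, 0.2, 0.6]
width: 0.995
finger_force: 0.0
clock: 3.05
eef_pos: [0.4728, -0.3201, 0.1791]
eef_rot: [0.465, 0.885, -0.001, 0.002]
ft_force: [-0.9, 1.2, 7.6]
width: 0.502
finger_force: 62.7
clock: 3.55
eef_pos: [0.472, -0.3194, 0.2778]
eef_rot: [0.465, 0.885, 0.0, -0.001]
ft_force: [0.9, -0.8, -2.2]
width: 0.5
finger_force: 61.8
```

```bash
python3 -m pendant '[{"fingers":0.03,"dx":0.035,"dy":0.1,"dz":0.02,"roll":-0.32},{"fingers":0.03,"dx":0.035,"dy":0.1,"dz":0.02,"roll":-0.64},{"fingers":0.03,"dx":0.06,"dy":0.18,"dz":0.02,"roll":-0.64},{"fingers":0.03,"dx":0.07,"dy":0.206,"dz":0.02,"roll":-0.64},{"fingers":0.03,"dx":0.07,"dy":0.206,"dz":0.02,"roll":-0.64}]'
python3 -m pendant '[{"fingers":0.03,"dx":0,"dy":0,"dz":0,"roll":0},{"fingers":0.03,"dx":0,"dy":0,"dz":0,"roll":0}]'
python3 - <<'E'
from h import *
c=cam('wrist');P=world(c);np.save('w2.npy',P);save(c,'w2')
rect(P,[.4,-.4,.02],[.7,.4,.034],'bed')
rect(P,[.4,-.15,.0335],[.7,-.03,.04],'fence')
rect(P,[.4,-.08,.06],[.7,.4,.072],'roof')
E
```

```text
clock: 4.05
eef_pos: [0.5427, -0.1111, 0.298]
eef_rot: [0.721, 0.693, 0.0, 0.001]
ft_force: [0.2, -0.7, -0.7]
width: 0.501
finger_force: 61.9
clock: 4.25
eef_pos: [0.5423, -0.1133, 0.2975]
eef_rot: [0.719, 0.695, 0.0, 0.001]
ft_force: [0.7, -0.7, -0.6]
width: 0.5
finger_force: 61.9
bed 20640 c [ 0.5437 -0.0736] s [0.1835 0.1212] a 87.82 z [0.0304 0.0315 0.0327]
fence 3158 c [ 0.5445 -0.0936] s [0.1196 0.1092] a 86.33 z [0.0344 0.0364 0.0376]
roof 16601 c [ 0.5462 -0.014 ] s [0.0469 0.0915] a 87.99 z [0.0684 0.0696 0.0707]
```

View pics/w2.png

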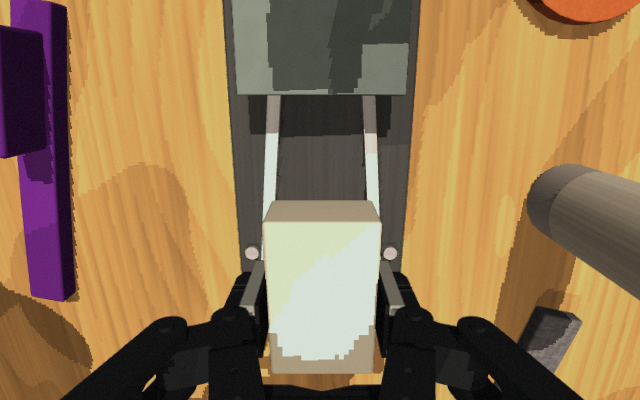

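The wrist view shows the blank held straight at about (322,290), lined up with the mouth at (320,95) and the fences at (272,150) and (370,150). Next I measure the held blank against the bed axis.

Run:
```python
from h import *
P=np.load('w2.npy')
rect(P,[.5,-.2,.11],[.6,-.06,.2],'all')
q=P[200:380,255:390].reshape(-1,3);q=q[q[:,2]>.1];z=np.median(q[:,2]);print(z)
rect(P[200:380,255:390],[.4,-.3,z-.003],[.7,.1,z+.003],'blanktop')
print(arm.state()['eef_pos'],R.from_quat(arm.state()['eef_rot']).as_matrix()[:,1])
```

```text
all 37268 c [ 0.5496 -0.1149] s [0.0709 0.1001] a 87.92 z [0.1397 0.1486 0.197 ]
0.1478790496603718
blanktop 17404 c [ 0.5428 -0.1147] s [0.0709 0.0521] a 87.92 z [0.1469 0.1479 0.1489]
[ 0.54218528 -0.11411525  0.29728007] [ 9.99342410e-01 -3.62512914e-02  7.68486409e-04]
```

```bash
python3 -m pendant '[{"fingers":0.03,"dx":0,"dy":0,"dz":-0.04,"roll":0},{"fingers":0.03,"dx":0,"dy":0,"dz":-0.07,"roll":0},{"fingers":0.03,"dx":0,"dy":0,"dz":-0.083,"roll":0},{"fingers":0.03,"dx":0,"dy":0,"dz":-0.088,"roll":0},{"fingers":0.03,"dx":0,"dy":0,"dz":-0.088,"roll":0}]'
python3 -m pendant '[{"fingers":0.065,"dx":0,"dy":0,"dz":0,"roll":0},{"fingers":0.065,"dx":0,"dy":0,"dz":0,"roll":0},{"fingers":0.065,"dx":0,"dy":0,"dz":0,"roll":0},{"fingers":0.065,"dx":0,"dy":0,"dz":0,"roll":0}]'
python3 -m pendant '[{"fingers":0.065,"dx":0,"dy":0,"dz":0.03,"roll":0},{"fingers":0.065,"dx":0,"dy":0,"dz":0.07,"roll":0},{"fingers":0.065,"dx":0,"dy":0,"dz":0.12,"roll":0},{"fingers":0.065,"dx":0,"dy":0,"dz":0.17,"roll":0},{"fingers":0.065,"dx":0,"dy":0,"dz":0.19,"roll":0}]'
python3 - <<'E'
from h import *
c=cam('wrist');P=world(c)
rect(P,[.4,-.2,.053],[.7,-.055,.065],'blank')
rect(P,[.4,-.25,.02],[.7,-.04,.034],'bed')
rect(P,[.4,-.06,.066],[.7,.4,.073],'roof')
E
```

```text
clock: 4.8
eef_pos: [0.5424, -0.1146, 0.2099]
eef_rot: [0.72, 0.694, 0.0, 0.0]
ft_force: [-0.2, -0.4, -1.7]
width: 0.501
finger_force: 61.9
clock: 5.2
eef_pos: [0.5424, -0.1138, 0.209]
eef_rot: [0.72, 0.694, 0.0, 0.0]
ft_force: [-1.6, 0.5, 0.2]
width: 0.763
finger_force: 0.0
clock: 5.7
eef_pos: [0.5423, -0.1136, 0.4039]
eef_rot: [0.72, 0.694, 0.001, 0.003]
ft_force: [0.5, 0.2, -1.1]
width: 0.761
finger_force: 0.0
blank 3643 c [ 0.5431 -0.1157] s [0.0704 0.0441] a 87.82 z [0.0582 0.0595 0.0606]
bed 9689 c [ 0.5427 -0.1026] s [0.1293 0.1206] a 87.75 z [0.0302 0.0315 0.0328]
roof 9207 c [ 0.5465 -0.003 ] s [0.0682 0.0917] a 87.92 z [0.0683 0.0696 0.0709]
```

```bash
python3 -m pendant '[{"fingers":0.06,"dx":-0.04,"dy":0.22,"dz":0,"roll":-0.7},{"fingers":0.06,"dx":-0.04,"dy":0.22,"dz":0,"roll":-0.7},{"fingers":0.06,"dx":-0.04,"dy":0.22,"dz":0,"roll":-0.7},{"fingers":0.06,"dx":-0.04,"dy":0.22,"dz":0,"roll":-0.7},{"fingers":0.06,"dx":-0.04,"dy":0.22,"dz":0,"roll":-0.7}]'
python3 -m pendant '[{"fingers":0.06,"dx":-0.034,"dy":0.214,"dz":0,"roll":-0.272},{"fingers":0.06,"dx":-0.034,"dy":0.214,"dz":0,"roll":-0.272},{"fingers":0.06,"dx":-0.034,"dy":0.214,"dz":0,"roll":-0.272},{"fingers":0.06,"dx":-0.034,"dy":0.214,"dz":0,"roll":-0.272},{"fingers":0.06,"dx":-0.034,"dy":0.214,"dz":0,"roll":-0.272}]'
python3 -m pendant '[{"fingers":0.06,"dx":0,"dy":0,"dz":-0.03,"roll":0},{"fingers":0.06,"dx":0,"dy":0,"dz":-0.03,"roll":0}]'
python3 - <<'E'
from h import *
c=cam('wrist');P=world(c);save(c,'w3')
rect(P,[.4,.2,.05],[.55,.4,.063],'handle')
rect(P,[.38,.2,.013],[.68,.5,.024],'bar')
s=arm.state();print(s['eef_pos'],s['joint_positions'].round(2));y=R.from_quat(s['eef_rot']).as_matrix()[:,1];print(np.degrees(np.arctan2(y[1],y[0])))
E
```

```text
clock: 6.25
eef_pos: [0.5015, 0.1083, 0.3984]
eef_rot: [0.915, 0.403, -0.0, -0.0]
ft_force: [0.0, 0.3, 0.0]
width: 0.697
finger_force: 0.0
clock: 6.75
eef_pos: [0.4671, 0.3234, 0.3982]
eef_rot: [0.96, 0.279, -0.0, -0.0]
ft_force: [-0.1, -1.3, -0.1]
width: 0.702
finger_force: 0.0
clock: 6.95
eef_pos: [0.4676, 0.3207, 0.3651]
eef_rot: [0.961, 0.278, -0.004, 0.0]
ft_force: [-0.8, -0.4, 1.0]
width: 0.706
finger_force: 0.0
handle 2334 c [0.4694 0.3213] s [0.0792 0.02  ] a 32.16 z [0.0554 0.0573 0.0585]
bar 6600 c [0.5122 0.2515] s [0.2708 0.229 ] a 24.8 z [0.0171 0.0195 0.0212]
[0.46811455 0.32023143 0.3671907 ] [ 0.39  0.44  1.42 -0.    1.29  1.4 ]
-57.791135340247195
```

```bash
python3 -m pendant '[{"fingers":0.06,"dx":0.001,"dy":0.001,"dz":-0.045,"roll":0},{"fingers":0.06,"dx":0.001,"dy":0.001,"dz":-0.09,"roll":0},{"fingers":0.06,"dx":0.001,"dy":0.001,"dz":-0.13,"roll":0},{"fingers":0.06,"dx":0.001,"dy":0.001,"dz":-0.16,"roll":0},{"fingers":0.06,"dx":0.001,"dy":0.001,"dz":-0.17,"roll":0}]'
python3 -m pendant '[{"fingers":0.01,"dx":0,"dy":0,"dz":0,"roll":0},{"fingers":0.01,"dx":0,"dy":0,"dz":0,"roll":0},{"fingers":0.01,"dx":0,"dy":0,"dz":0,"roll":0},{"fingers":0.01,"dx":0,"dy":0,"dz":0,"roll":0},{"fingers":0.01,"dx":0,"dy":0,"dz":0,"roll":0}]'
python3 -m pendant '[{"fingers":0.01,"dx":0,"dy":0,"dz":0,"roll":0},{"fingers":0.01,"dx":0,"dy":0,"dz":0,"roll":0},{"fingers":0.01,"dx":0,"dy":0,"dz":0,"roll":0}]'
```

```text
clock: 7.5
eef_pos: [0.4694, 0.3205, 0.197]
eef_rot: [0.961, 0.277, -0.002, 0.0]
ft_force: [0.2, 0.4, 0.4]
width: 0.703
finger_force: 0.0
clock: 8.0
eef_pos: [0.4698, 0.3214, 0.2006]
eef_rot: [0.961, 0.277, 0.002, -0.0]
ft_force: [-0.4, 0.8, 7.4]
width: 0.223
finger_force: 63.3
clock: 8.3
eef_pos: [0.4698, 0.3215, 0.2006]
eef_rot: [0.961, 0.277, 0.002, -0.0]
ft_force: [0.2, -0.2, 8.0]
width: 0.226
finger_force: 63.3
```

```bash
python3 -m pendant '[{"fingers":0.01,"dx":0,"dy":0,"dz":0.03,"roll":0},{"fingers":0.01,"dx":0,"dy":0,"dz":0.08,"roll":0},{"fingers":0.01,"dx":0,"dy":0,"dz":0.13,"roll":0},{"fingers":0.01,"dx":0,"dy":0,"dz":0.18,"roll":0},{"fingers":0.01,"dx":0,"dy":0,"dz":0.22,"roll":0}]'
python3 -m pendant '[{"fingers":0.01,"dx":0,"dy":-0.04,"dz":0,"roll":0.14},{"fingers":0.01,"dx":0.005,"dy":-0.08,"dz":0,"roll":0.28},{"fingers":0.01,"dx":0.01,"dy":-0.12,"dz":0,"roll":0.42},{"fingers":0.01,"dx":0.015,"dy":-0.16,"dz":0,"roll":0.56},{"fingers":0.01,"dx":0.02,"dy":-0.2,"dz":0,"roll":0.7}]'
python3 -m pendant '[{"fingers":0.01,"dx":0.005,"dy":-0.04,"dz":0,"roll":0.1},{"fingers":0.01,"dx":0.01,"dy":-0.08,"dz":0,"roll":0.2},{"fingers":0.01,"dx":0.015,"dy":-0.12,"dz":0,"roll":0.272},{"fingers":0.01,"dx":0.02,"dy":-0.16,"dz":0,"roll":0.272},{"fingers":0.01,"dx":0.025,"dy":-0.2,"dz":0,"roll":0.272}]'
python3 -m pendant '[{"fingers":0.01,"dx":0.005,"dy":-0.04,"dz":0,"roll":0},{"fingers":0.01,"dx":0.01,"dy":-0.08,"dz":0,"roll":0},{"fingers":0.01,"dx":0.015,"dy":-0.12,"dz":0,"roll":0},{"fingers":0.01,"dx":0.017,"dy":-0.16,"dz":0,"roll":0},{"fingers":0.01,"dx":0.019,"dy":-0.2,"dz":0,"roll":0}]'
python3 -m pendant '[{"fingers":0.01,"dx":0.001,"dy":-0.04,"dz":0,"roll":0},{"fingers":0.01,"dx":0.001,"dy":-0.062,"dz":0,"roll":0},{"fingers":0.01,"dx":0.001,"dy":-0.062,"dz":0,"roll":0}]'
python3 - <<'E'
from h import *
s=arm.state();print(s['eef_pos'],s['joint_positions'].round(2));y=R.from_quat(s['eef_rot']).as_matrix()[:,1];print(np.degrees(np.arctan2(y[1],y[0])))
c=cam('wrist');P=world(c);save(c,'w4');np.save('w4.npy',P)
rect(P,[.4,-.2,.053],[.7,-.055,.065],'blank')
E
```

```text
clock: 8.8
eef_pos: [0.4687, 0.321, 0.4226]
eef_rot: [0.961, 0.277, 0.002, -0.0]
ft_force: [1.2, 0.8, -1.8]
width: 0.22
finger_force: 62.0
clock: 9.3
eef_pos: [0.4889, 0.1201, 0.4194]
eef_rot: [0.806, 0.592, 0.0, 0.0]
ft_force: [0.9, -0.0, -1.7]
width: 0.224
finger_force: 62.0
clock: 9.8
eef_pos: [0.5139, -0.08, 0.4194]
eef_rot: [0.72, 0.694, 0.0, 0.0]
ft_force: [0.3, 0.7, -1.6]
width: 0.222
finger_force: 62.0
clock: 10.3
eef_pos: [0.533, -0.2799, 0.4193]
eef_rot: [0.721, 0.693, 0.0, 0.0]
ft_force: [0.8, 1.0, -1.1]
width: 0.22
finger_force: 62.0
clock: 10.6
eef_pos: [0.5335, -0.343, 0.4184]
eef_rot: [0.722, 0.692, -0.0, 0.0]
ft_force: [0.6, 0.0, 0.2]
width: 0.224
finger_force: 62.0
[ 0.53354566 -0.34296836  0.41842533] [-0.76  0.55  1.11 -0.    1.48 -0.71]
-2.3742558614079985Traceback (most recent call last):
  File "<stdin>", line 4, in <module>
  File "h.py", line 25, in rect
    print(name,len(q),'c',np.round(c,4),'s',np.round(s,4),'a',round(a,2),'z',np.round(np.percentile(q[:,2],[5,50,95]),4))
                                                                                      ~~~~~~~~~~~~~^^^^^^^^^^^^^^^^^^
    return _quantile_unchecked(
        a, q, axis, out, overwrite_input, method, keepdims, weights)
    return _ureduce(a,
                    func=_quantile_ureduce_func,
    ...<5 lines>...
                    overwrite_input=overwrite_input,
                    method=method)
    r = func(a, **kwargs)
    result = _quantile(arr,
                       quantiles=q,
    ...<2 lines>...
                       out=out,
                       weights=wgt)
    slices_having_nans = np.isnan(arr[-1, ...])
                                  ~~~^^^^^^^^^
IndexError: index -1 is out of bounds for axis 0 with size 0
```

View pics/w4.png

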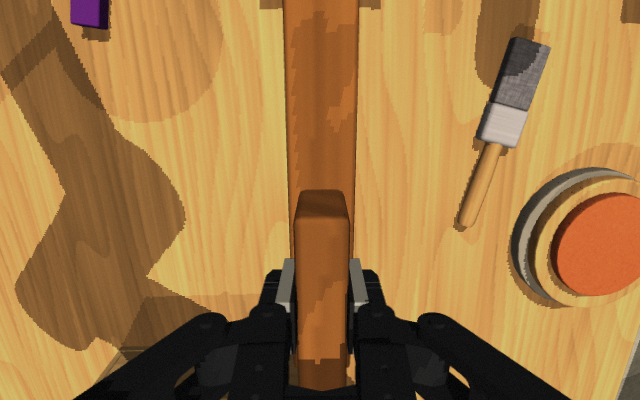

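The wrist view shows the stick gripped straight, running up the image centre, with the bar at (320,100) and the handle at (322,290). The brush at (500,130) is clear. Next I measure its pose in the top and side cameras, then lower it behind the blank.

```bash
python3 -m pendant '[{"fingers":0.01,"dx":0,"dy":0,"dz":-0.05,"roll":0},{"fingers":0.01,"dx":0,"dy":0,"dz":-0.1,"roll":0},{"fingers":0.01,"dx":0,"dy":0,"dz":-0.14,"roll":0},{"fingers":0.01,"dx":0,"dy":0,"dz":-0.16,"roll":0},{"fingers":0.01,"dx":0,"dy":0,"dz":-0.16,"roll":0}]'
python3 - <<'E'
from h import *
c=cam('wrist');P=world(c)
h=P[200:,200:440];print(arm.state()['eef_pos'])
rect(P,[.51,-.30,.055],[.56,-.17,.095],'bar w')
q=P[(P[...,2]>.055)&(P[...,2]<.095)&(P[...,0]>.51)&(P[...,0]<.56)&(P[...,1]<-.17)&(P[...,1]>-.29)]
print('pitch fit',np.polyfit(q[:,1],q[:,2],1), np.polyfit(q[:,1],q[:,0],1))
for n in('top','side'):
    c=cam(n);P=world(c);save(c,n+'5')
    rect(P,[.51,-.30,.055],[.565,-.165,.095],n+' bar')
    rect(P,[.51,-.155,.05],[.58,-.07,.065],n+' blank')
E
```

```text
clock: 11.15
eef_pos: [0.5341, -0.3388, 0.2563]
eef_rot: [0.72, 0.694, -0.0, -0.003]
ft_force: [-0.0, 0.6, -1.7]
width: 0.22
finger_force: 62.0
[ 0.53453395 -0.33937378  0.25878234]
bar w 13490 c [ 0.5362 -0.2629] s [0.0749 0.0305] a 88.06 z [0.074  0.0752 0.0763]
pitch fit [0.00105202 0.07548746] [0.03085032 0.54426493]
top bar 622 c [ 0.5373 -0.2366] s [0.1278 0.031 ] a 87.93 z [0.0688 0.0765 0.0801]
top blank 429 c [ 0.5425 -0.117 ] s [0.0683 0.0452] a 88.18 z [0.0548 0.0586 0.0623]
side bar 719 c [ 0.5388 -0.2315] s [0.1182 0.032 ] a 87.6 z [0.0662 0.0776 0.08  ]
side blank 317 c [ 0.5395 -0.116 ] s [0.0728 0.0374] a 88.71 z [0.0516 0.0579 0.0601]
```

```bash
python3 -m pendant '[{"fingers":0.01,"dx":0,"dy":0,"dz":-0.012,"roll":0},{"fingers":0.01,"dx":0,"dy":0,"dz":-0.02,"roll":0},{"fingers":0.01,"dx":0,"dy":0,"dz":-0.024,"roll":0},{"fingers":0.01,"dx":0,"dy":0,"dz":-0.024,"roll":0}]'
python3 -m pendant '[{"fingers":0.01,"dx":0.0002,"dy":0.005,"dz":0,"roll":0},{"fingers":0.01,"dx":0.0004,"dy":0.01,"dz":0,"roll":0},{"fingers":0.01,"dx":0.0006,"dy":0.015,"dz":0,"roll":0},{"fingers":0.01,"dx":0.0008,"dy":0.02,"dz":0,"roll":0},{"fingers":0.01,"dx":0.001,"dy":0.025,"dz":0,"roll":0}]'
python3 -m pendant '[{"fingers":0.01,"dx":0.0003,"dy":0.008,"dz":0,"roll":0},{"fingers":0.01,"dx":0.0006,"dy":0.016,"dz":0,"roll":0},{"fingers":0.01,"dx":0.0009,"dy":0.024,"dz":0,"roll":0},{"fingers":0.01,"dx":0.0012,"dy":0.032,"dz":0,"roll":0},{"fingers":0.01,"dx":0.0015,"dy":0.04,"dz":0,"roll":0}]'
python3 - <<'E'
from h import *
c=cam('wrist');P=world(c);save(c,'w6');print(arm.state()['eef_pos'])
rect(P,[.5,-.17,.053],[.6,-.045,.065],'blank')
rect(P,[.51,-.26,.04],[.56,-.14,.0525],'bar')
E
```

```text
clock: 11.7
eef_pos: [0.5342, -0.3403, 0.2339]
eef_rot: [0.721, 0.693, -0.0, -0.001]
ft_force: [-0.3, 0.0, -1.4]
width: 0.226
finger_force: 62.0
clock: 12.2
eef_pos: [0.5354, -0.315, 0.2349]
eef_rot: [0.72, 0.694, -0.0, 0.0]
ft_force: [-0.4, -1.7, -0.4]
width: 0.227
finger_force: 62.0
clock: 12.7
eef_pos: [0.5368, -0.2747, 0.2348]
eef_rot: [0.72, 0.693, 0.0, 0.0]
ft_force: [-1.0, -2.4, -0.4]
width: 0.221
finger_force: 62.1
[ 0.53695402 -0.27361801  0.234664  ]
blank 1129 c [ 0.5409 -0.1664] s [0.0081 0.0291] a 87.78 z [0.0531 0.0537 0.0547]
bar 1327 c [ 0.5393 -0.2109] s [0.0983 0.0305] a 88.2 z [0.0513 0.0522 0.0525]
```

View pics/w6.png

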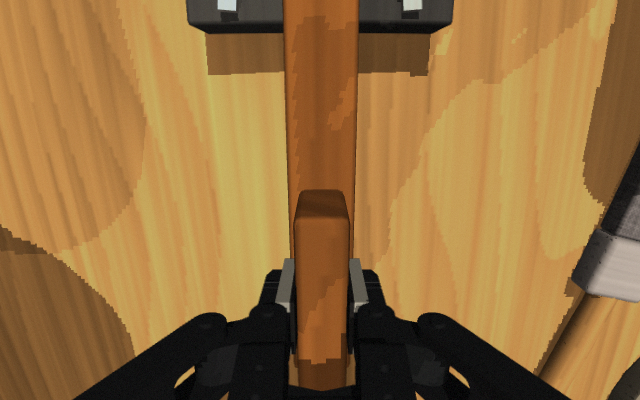

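The wrist view shows the stick straight over the bed, whose end is at row 30. The light push force means it is carrying the blank. Continuing to just short of the shoe.

```bash
python3 -m pendant '[{"fingers":0.01,"dx":0.0003,"dy":0.008,"dz":-0.001,"roll":0},{"fingers":0.01,"dx":0.0006,"dy":0.016,"dz":-0.0015,"roll":0},{"fingers":0.01,"dx":0.0009,"dy":0.024,"dz":-0.0015,"roll":0},{"fingers":0.01,"dx":0.0012,"dy":0.032,"dz":-0.0015,"roll":0},{"fingers":0.01,"dx":0.0015,"dy":0.04,"dz":-0.0015,"roll":0}]'
python3 -m pendant '[{"fingers":0.01,"dx":0.0001,"dy":0.004,"dz":0,"roll":0},{"fingers":0.01,"dx":0.0003,"dy":0.008,"dz":0,"roll":0},{"fingers":0.01,"dx":0.0004,"dy":0.012,"dz":0,"roll":0}]'
python3 - <<'E'
from h import *
for n in('top','side'):
    c=cam(n);save(c,n+'7');np.save(n+'7.npy',world(c))
print(arm.state()['eef_pos'],arm.state()['ft_force'])
a=cv2.imread('pics/side7.png')[150:290,270:410];b=cv2.imread('pics/top7.png')[130:230,240:410]
cv2.imwrite('pics/c7.png',np.vstack([cv2.resize(b,(560,330),interpolation=3),cv2.resize(a,(560,560),interpolation=3)[:260]]))
E
```

```text
clock: 13.25
eef_pos: [0.5383, -0.2347, 0.2332]
eef_rot: [0.72, 0.694, -0.0, -0.0]
ft_force: [0.1, -1.8, -0.9]
width: 0.225
finger_force: 62.1
clock: 13.55
eef_pos: [0.5387, -0.2232, 0.2332]
eef_rot: [0.721, 0.693, -0.0, 0.0]
ft_force: [-0.3, -1.2, 0.0]
width: 0.22
finger_force: 62.1
[ 0.53870842 -0.2229438   0.23310194] [-1.01640394 -0.94536406 -1.56188564]
```

View pics/c7.png

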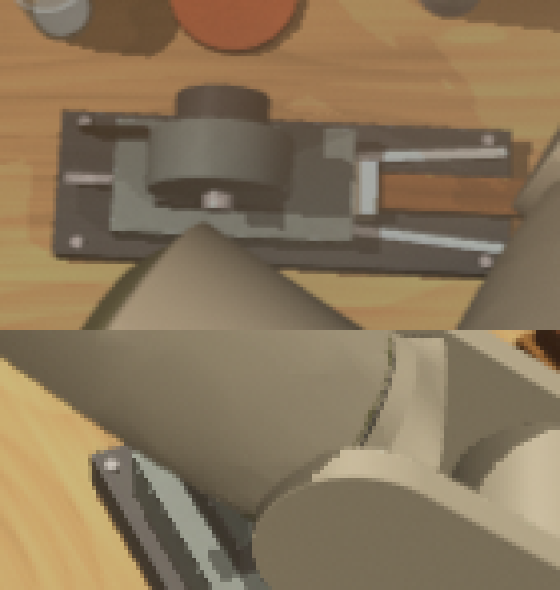

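The top crop shows the nose behind the blank at (365,187), with the blank's rear just outside the mouth. The stop rod shows at (90,178). Feeding slower now.

```bash
python3 -m pendant '[{"fingers":0.01,"dx":0.0001,"dy":0.003,"dz":0,"roll":0},{"fingers":0.01,"dx":0.0002,"dy":0.006,"dz":0,"roll":0},{"fingers":0.01,"dx":0.0003,"dy":0.009,"dz":0,"roll":0}]'
python3 -m pendant '[{"fingers":0.01,"dx":0.0001,"dy":0.002,"dz":0,"roll":0},{"fingers":0.01,"dx":0.0001,"dy":0.004,"dz":0,"roll":0},{"fingers":0.01,"dx":0.0002,"dy":0.006,"dz":0,"roll":0}]'
python3 -m pendant '[{"fingers":0.01,"dx":0.0001,"dy":0.002,"dz":0,"roll":0},{"fingers":0.01,"dx":0.0001,"dy":0.004,"dz":0,"roll":0},{"fingers":0.01,"dx":0.0002,"dy":0.006,"dz":0,"roll":0}]'
python3 -m pendant '[{"fingers":0.01,"dx":0.0001,"dy":0.002,"dz":0,"roll":0},{"fingers":0.01,"dx":0.0001,"dy":0.004,"dz":0,"roll":0},{"fingers":0.01,"dx":0.0002,"dy":0.006,"dz":0,"roll":0}]'
```

```text
clock: 13.95
eef_pos: [0.539, -0.2142, 0.2332]
eef_rot: [0.721, 0.693, -0.0, 0.0]
ft_force: [0.3, -1.9, -1.6]
width: 0.225
finger_force: 62.1
clock: 14.25
eef_pos: [0.5392, -0.2083, 0.2332]
eef_rot: [0.72, 0.693, -0.0, 0.0]
ft_force: [-1.1, -1.9, -0.9]
width: 0.224
finger_force: 62.1
clock: 14.55
eef_pos: [0.5396, -0.204, 0.2342]
eef_rot: [0.72, 0.694, -0.001, 0.003]
ft_force: [-1.0, -12.5, 0.3]
width: 0.224
finger_force: 62.2
clock: 14.85
eef_pos: [0.5398, -0.1977, 0.234]
eef_rot: [0.721, 0.693, -0.001, 0.002]
ft_force: [-1.1, -10.9, -0.3]
width: 0.223
finger_force: 62.2
```

```bash
python3 -m pendant '[{"fingers":0.01,"dx":0.0001,"dy":0.002,"dz":0,"roll":0},{"fingers":0.01,"dx":0.0001,"dy":0.004,"dz":0,"roll":0},{"fingers":0.01,"dx":0.0002,"dy":0.006,"dz":0,"roll":0}]' | grep -E 'pos|ft'
python3 -m pendant '[{"fingers":0.01,"dx":0.0001,"dy":0.002,"dz":0,"roll":0},{"fingers":0.01,"dx":0.0001,"dy":0.004,"dz":0,"roll":0}]' | grep -E 'pos|ft'
python3 -m pendant '[{"fingers":0.01,"dx":0.00005,"dy":0.001,"dz":0,"roll":0},{"fingers":0.01,"dx":0.0001,"dy":0.002,"dz":0,"roll":0}]' | grep -E 'pos|ft'
python3 -m pendant '[{"fingers":0.01,"dx":0.00005,"dy":0.001,"dz":0,"roll":0},{"fingers":0.01,"dx":0.0001,"dy":0.002,"dz":0,"roll":0}]' | grep -E 'pos|ft'
python3 - <<'E'
from h import *
c=cam('top');save(c,'top8');print(arm.state()['eef_pos'],arm.state()['ft_force'])
a=cv2.imread('pics/top0.png',0)[178:192,255:285];b=cv2.imread('pics/top8.png',0)[178:192,255:285]
print(a[5:10,:18]);print(b[5:10,:18])
E
```

```text
eef_pos: [0.54, -0.1916, 0.2339]
ft_force: [-0.4, -10.3, 0.5]
eef_pos: [0.5401, -0.1877, 0.2339]
ft_force: [1.1, -10.9, 0.1]
eef_pos: [0.5402, -0.1857, 0.234]
ft_force: [0.4, -10.3, -0.0]
eef_pos: [0.5403, -0.1837, 0.234]
ft_force: [-0.6, -10.0, 0.5]
[ 0.54027766 -0.18354647  0.2339293 ] [ 0.16320925 -9.96614785 -0.09941979]
[[118 107  85  75 107 138 146 146 146 145 143 142 143 138 132 129 129 128]
 [118 107  86  78 108 133 136 138 139 141 142 143 146 140 133 133 134 133]
 [120 114  95  79  87  99 103 102 104 105 105 106 108 103  99  99 100 101]
 [121 113  93  79  78  79  79  79  69  59  59  61  62  61  59  59  60  61]
 [123 107  82  79  79  78  78  78  75  73  72  74  74  73  68  62  61  61]]
[[125 113  90  79 114 146 155 154 155 154 153 152 151 147 139 137 136 135]
 [124 113  92  82 114 140 144 146 148 150 151 152 153 149 142 141 142 141]
 [129 122 101  84  93 105 108 110 110 111 111 113 115 110 104 104 106 107]
 [129 120  98  84  83  83  84  84  73  63  63  65  65  65  63  62  63  65]
 [130 113  90  83  83  83  82  83  80  78  78  78  77  77  71  65  65  65]]
```

```bash
python3 -m pendant '[{"fingers":0.01,"dx":0.00005,"dy":0.001,"dz":0,"roll":0},{"fingers":0.01,"dx":0.0001,"dy":0.002,"dz":0,"roll":0}]' | grep -E 'pos|ft'
python3 -m pendant '[{"fingers":0.01,"dx":0.00005,"dy":0.001,"dz":0,"roll":0},{"fingers":0.01,"dx":0.0001,"dy":0.002,"dz":0,"roll":0}]' | grep -E 'pos|ft'
```

```text
eef_pos: [0.5404, -0.1817, 0.2339]
ft_force: [-0.8, -11.4, 0.3]
eef_pos: [0.5405, -0.1797, 0.2339]
ft_force: [-0.6, -9.9, 0.1]
```

```bash
python3 -c "
from h import *
print(arm.state()['ft_force'],arm.state()['clock'])"
```

```text
[-0.59370342 -9.91223267  0.0951228 ] 16.2
```

```bash
python3 -m pendant '[{"fingers":0.01,"dx":0.00005,"dy":0.001,"dz":0,"roll":0},{"fingers":0.01,"dx":0.0001,"dy":0.002,"dz":0,"roll":0}]' | grep -E 'pos|ft'
python3 -m pendant '[{"fingers":0.01,"dx":0.00005,"dy":0.001,"dz":0,"roll":0},{"fingers":0.01,"dx":0.0001,"dy":0.002,"dz":0,"roll":0}]' | grep -E 'pos|ft'
```

```text
eef_pos: [0.5406, -0.1776, 0.2339]
ft_force: [-0.2, -9.9, 0.6]
eef_pos: [0.5407, -0.1756, 0.2339]
ft_force: [0.0, -10.8, -0.7]
```

```bash
python3 -m pendant '[{"fingers":0.01,"dx":0.00005,"dy":0.001,"dz":0,"roll":0},{"fingers":0.01,"dx":0.0001,"dy":0.002,"dz":0,"roll":0}]' | grep -E 'pos|ft'
python3 -m pendant '[{"fingers":0.01,"dx":0.00005,"dy":0.001,"dz":0,"roll":0},{"fingers":0.01,"dx":0.0001,"dy":0.002,"dz":0,"roll":0}]' | grep -E 'pos|ft'
```

```text
eef_pos: [0.5408, -0.1737, 0.2339]
ft_force: [-1.4, -10.9, 0.2]
eef_pos: [0.5409, -0.1716, 0.2339]
ft_force: [-0.9, -10.5, -0.2]
```

```bash
python3 -m pendant '[{"fingers":0.01,"dx":0.00005,"dy":0.001,"dz":0,"roll":0},{"fingers":0.01,"dx":0.0001,"dy":0.002,"dz":0,"roll":0}]' | grep -E 'pos|ft'
python3 -m pendant '[{"fingers":0.01,"dx":0.00005,"dy":0.001,"dz":0,"roll":0},{"fingers":0.01,"dx":0.0001,"dy":0.002,"dz":0,"roll":0}]' | grep -E 'pos|ft'
```

```text
eef_pos: [0.541, -0.1697, 0.2339]
ft_force: [-1.0, -9.8, -0.5]
eef_pos: [0.5411, -0.1676, 0.2339]
ft_force: [-0.9, -10.4, -0.1]
```

```bash
python3 -m pendant '[{"fingers":0.01,"dx":0.00005,"dy":0.001,"dz":0,"roll":0},{"fingers":0.01,"dx":0.0001,"dy":0.002,"dz":0,"roll":0}]' | grep -E 'pos|ft'
python3 -m pendant '[{"fingers":0.01,"dx":0.00005,"dy":0.001,"dz":0,"roll":0},{"fingers":0.01,"dx":0.0001,"dy":0.002,"dz":0,"roll":0}]' | grep -E 'pos|ft'
```

```text
eef_pos: [0.5412, -0.1656, 0.2339]
ft_force: [-0.8, -10.0, -0.6]
eef_pos: [0.5413, -0.1636, 0.2339]
ft_force: [-1.0, -9.7, 0.1]
```

```bash
python3 -m pendant '[{"fingers":0.01,"dx":0.00005,"dy":0.001,"dz":0,"roll":0},{"fingers":0.01,"dx":0.0001,"dy":0.002,"dz":0,"roll":0}]' | grep -E 'pos|ft'
python3 -m pendant '[{"fingers":0.01,"dx":0.00005,"dy":0.001,"dz":0,"roll":0},{"fingers":0.01,"dx":0.0001,"dy":0.002,"dz":0,"roll":0}]' | grep -E 'pos|ft'
```

```text
eef_pos: [0.5414, -0.1618, 0.234]
ft_force: [-0.3, -12.9, 0.2]
eef_pos: [0.5415, -0.1601, 0.2341]
ft_force: [-1.7, -15.0, 1.5]
```

The stop is felt, at about 3 mm. One more millimetre, then hold.

```bash
python3 -m pendant '[{"fingers":0.01,"dx":0.00005,"dy":0.001,"dz":0,"roll":0},{"fingers":0.01,"dx":0.00005,"dy":0.001,"dz":0,"roll":0},{"fingers":0.01,"dx":0.00005,"dy":0.001,"dz":0,"roll":0},{"fingers":0.01,"dx":0.00005,"dy":0.001,"dz":0,"roll":0}]' | grep -E 'pos|ft'
python3 - <<'E'
from h import *
c=cam('top');save(c,'top9');print(arm.state()['eef_pos'],arm.state()['ft_force'])
print(cv2.imread('pics/top9.png',0)[183:188,255:273])
E
```

```text
eef_pos: [0.5416, -0.1592, 0.2342]
ft_force: [-1.0, -13.7, 1.6]
[ 0.54156966 -0.15923991  0.23417178] [ -1.67111828 -14.75895604   1.81630772]
[[124 113  92 124 154 154 154 153 154 153 151 152 151 146 139 137 137 135]
 [124 112  97 118 138 140 144 146 147 149 150 151 153 148 140 140 141 141]
 [129 121 100  96 106 107 107 106 108 110 111 112 114 109 104 104 105 106]
 [129 120  98  84  84  84  76  68  65  62  64  65  64  64  63  61  63  63]
 [130 113  88  84  82  83  83  82  80  78  77  77  77  76  72  64  64  65]]
```

```bash
python3 -m pendant '[{"fingers":0.01,"dx":0,"dy":0.0007,"dz":0,"roll":0},{"fingers":0.01,"dx":0,"dy":0.0007,"dz":0,"roll":0},{"fingers":0.01,"dx":0,"dy":0.0007,"dz":0,"roll":0}]' | grep -E 'pos|ft'
python3 -m pendant '[{"fingers":0.01,"dx":-0.0001,"dy":-0.003,"dz":0,"roll":0},{"fingers":0.01,"dx":-0.0004,"dy":-0.01,"dz":0,"roll":0},{"fingers":0.01,"dx":-0.0009,"dy":-0.025,"dz":0,"roll":0},{"fingers":0.01,"dx":-0.002,"dy":-0.05,"dz":0,"roll":0},{"fingers":0.01,"dx":-0.0032,"dy":-0.085,"dz":0,"roll":0}]' | grep -E 'pos|ft'
python3 - <<'E'
from h import *
c=cam('top');save(c,'top10')
print(cv2.imread('pics/top10.png',0)[183:188,255:273])
E
```

```text
eef_pos: [0.5416, -0.1587, 0.2343]
ft_force: [-1.1, -15.8, 1.0]
eef_pos: [0.5381, -0.2424, 0.2331]
ft_force: [0.4, 0.8, -0.9]
[[126 114  97 120 141 141 141 141 141 140 140 140 141 142 139 139 137 136]
 [124 114  94 108 123 125 130 134 135 136 138 142 151 151 143 142 143 142]
 [129 122 101  89  95  95 101 107 109 111 112 113 115 111 105 105 106 108]
 [130 120  99  85  85  85  78  69  66  63  64  64  66  66  62  63  64  64]
 [131 114  90  85  84  84  84  83  81  79  78  78  77  79  72  65  66  66]]
```

The rod is still pressed in with the stick drawn back. Laying the stick on the empty bench.

```bash
python3 -m pendant '[{"fingers":0.01,"dx":-0.001,"dy":-0.02,"dz":0.02,"roll":0},{"fingers":0.01,"dx":-0.002,"dy":-0.05,"dz":0.06,"roll":0},{"fingers":0.01,"dx":-0.02,"dy":-0.085,"dz":0.06,"roll":0},{"fingers":0.01,"dx":-0.05,"dy":-0.115,"dz":0.06,"roll":0},{"fingers":0.01,"dx":-0.078,"dy":-0.138,"dz":0.06,"roll":0}]' | grep -E 'pos|ft'
python3 -m pendant '[{"fingers":0.01,"dx":0,"dy":0,"dz":-0.04,"roll":0},{"fingers":0.01,"dx":0,"dy":0,"dz":-0.07,"roll":0},{"fingers":0.01,"dx":0,"dy":0,"dz":-0.085,"roll":0},{"fingers":0.01,"dx":0,"dy":0,"dz":-0.091,"roll":0},{"fingers":0.01,"dx":0,"dy":0,"dz":-0.091,"roll":0}]' | grep -E 'pos|ft'
python3 - <<'E'
from h import *
c=cam('wrist');P=world(c)
rect(P,[.44,-.31,.012],[.49,-.22,.03],'bar')
E
```

```text
eef_pos: [0.4586, -0.3818, 0.293]
ft_force: [0.3, -0.5, -1.4]
eef_pos: [0.4604, -0.38, 0.2025]
ft_force: [-0.1, -0.2, -1.2]
bar 8346 c [ 0.4638 -0.2887] s [0.0432 0.0304] a 88.29 z [0.0199 0.0211 0.0223]
```

```bash
python3 -m pendant '[{"fingers":0.01,"dx":0,"dy":0,"dz":-0.0015,"roll":0},{"fingers":0.01,"dx":0,"dy":0,"dz":-0.0015,"roll":0},{"fingers":0.06,"dx":0,"dy":0,"dz":-0.0015,"roll":0},{"fingers":0.06,"dx":0,"dy":0,"dz":-0.0015,"roll":0},{"fingers":0.06,"dx":0,"dy":0,"dz":-0.0015,"roll":0}]' 
python3 -m pendant '[{"fingers":0.06,"dx":0,"dy":0,"dz":0,"roll":0},{"fingers":0.06,"dx":0,"dy":0,"dz":0.03,"roll":0},{"fingers":0.06,"dx":0,"dy":0,"dz":0.07,"roll":0},{"fingers":0.06,"dx":0,"dy":0,"dz":0.12,"roll":0},{"fingers":0.06,"dx":0,"dy":0,"dz":0.16,"roll":0}]'
python3 - <<'E'
from h import *
c=cam('wrist');P=world(c)
rect(P,[.42,-.46,.05],[.50,-.2,.065],'handle')
rect(P,[.44,-.31,.012],[.49,-.18,.03],'bar')
c=cam('top');save(c,'top11')
print(cv2.imread('pics/top11.png',0)[183:186,255:273])
E
```

```text
clock: 21.05
eef_pos: [0.4602, -0.3798, 0.201]
eef_rot: [0.72, 0.693, -0.0, 0.0]
ft_force: [-0.6, -0.1, 0.4]
width: 0.699
finger_force: 0.0
clock: 21.55
eef_pos: [0.4601, -0.3795, 0.3636]
eef_rot: [0.72, 0.693, -0.0, 0.001]
ft_force: [-0.0, -0.3, -0.4]
width: 0.703
finger_force: 0.0
handle 2311 c [ 0.4609 -0.3817] s [0.0788 0.02  ] a 88.1 z [0.0554 0.0573 0.0585]
bar 3682 c [ 0.4644 -0.2711] s [0.0778 0.0302] a 88.58 z [0.0181 0.0195 0.0208]
[[122 111  94 116 136 136 136 136 137 136 136 134 135 136 135 134 135 132]
 [122 111  92 103 120 121 124 128 129 130 131 133 134 136 136 138 139 139]
 [126 119  97  83  89  93  92  93  93  95  95  96  98 100 101 102 104 106]]
```

View pics/top11.png

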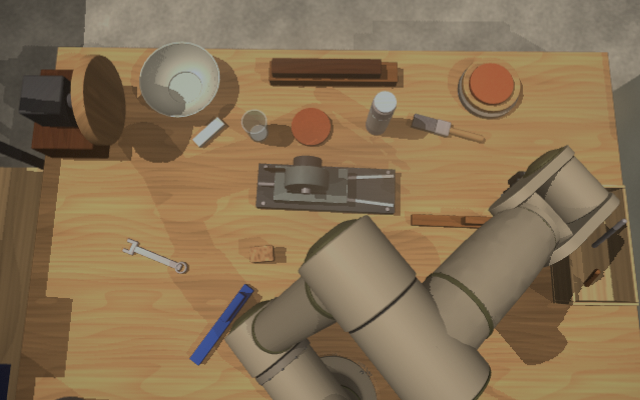

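The stick lies flat on the bench at (450,220), clear of the station. The blank is inside the hood, the rod is still pressed in at (258,184), and the visible bystanders haven't moved.

```bash
python3 -c "
from h import *
print(job.finish_job())"
```

```text
the job is handed in; nothing more can be done
None
```

I handed the job in: the blank sits under the hood pressing the stop in by roughly 3–4 mm, and the stick lies flat on the bench clear of the station; no verdict was shown.

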